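Loosen the knurled nut of a strap clamp and swing the strap off the board

TASK

The steel strap clamp on the bench holds down a wooden dyeing board. Without gripping anything, roll a fingertip along the knurled rim of its big round nut to loosen the nut by two full turns counter-clockwise (seen from above), then push the freed strap with a fingertip counter-clockwise, about a quarter turn round its stud, until it is wholly clear of the board. Leave the board seated where it lies, knock nothing else about, and move away.

Things in the scene. Friction and masses are not known exactly. Their poses are not given: they have to be found in the camera images.
- fixture: the fixed clamp: dark steel base plate 170 (x) by 310 (y) mm, 16 mm thick, with an upright threaded stud 20 mm thick, its top 131 mm above the bench. Origin on the bench under the stud's axis (its z axis). The strap starts along its -y; the plate reaches from y = +60 to -250 mm. Four stop bars 14 mm high on the plate enclose the board
- nut_centre (a point): centre of the knurled nut's rim, on the stud's axis (106 mm above the bench when tight). A dark level steel wheel, 93 mm across its 36 coarse upright ridges, 86 mm between them; rim 24 mm tall (12 mm either side of this point), 12 mm free above the strap. A bright line on top points along the strap when tight. The stud stands 13 mm above the rim when tight
- nut (a joint): turn of the nut, rad: 0 tight (always so at the start), growing counter-clockwise from above (loosening); 2 full turns = 12.57. It turns stiffly (2 N along the rim), stays where it is left and stops at 3 turns. Each turn lifts the nut and the strap by 4 mm
- strap (a joint): swing of the strap about the stud, rad: 0 over the board (start), growing counter-clockwise from above to a stop at 1.75. Stiff (2 N at strap_push); stays where it is left. Until the nut is some one and a half turns loose, its foot is caught between the board's battens. From 0.9 rad on it is wholly clear of the board
- strap_push (a point): point in the middle of the steel strap, 120 mm from the stud's axis, half-way through its thickness (75 mm above the bench when tight). A flat bar 36 mm wide, 14 mm thick, reaching 182 mm out from the stud along this point's -y, with a round foot (28 mm across) beneath it at 160 mm. It swings open towards this point's +x
- board_top (a point): centre of the top face of the loose wooden board under the strap, 56 mm above the bench. 130 x 130 x 40 mm, 0.7 kg, in line with the clamp's axes; two battens 10 mm wide and 5 mm high run on its top along the strap, either side of the foot
- disc: bystander: loose black plastic disc lying flat, 72 mm across, 18 mm thick; origin at the centre of its underside
- block: bystander: loose wooden block, 45 x 70 x 26 mm high; origin at the centre of its underside
- jar: bystander: lidded glass jar, 68 mm across, 85 mm high; origin at the centre of its underside
- beaker: bystander: open white plastic beaker, 72 mm across, 90 mm high; origin at the centre of its underside
- gclamp: bystander: small dark G-clamp lying flat, about 135 x 105 x 18 mm; origin at the underside, in the middle of its frame
- brush: bystander: brush lying flat along its x; origin at its underside
- wrench: bystander: steel wrench lying flat along its x; origin at its underside

How it is judged:
By the outcome, as a careful person would: the job done as asked, in the order asked, and still so for the second after the job is handed in, with the robot touching nothing.
It also fails if it takes over 72 s, if anything falls off the work surface, if the arm or the gripper's body presses on something with over 40 N, if the wrist force passes 120 N, or if a joint passes its speed limit or range.

ROBOT

A 7-joint arm with a two-finger parallel gripper is mounted at the origin on the work surface. World frame = base frame: x ahead of the robot, y to its left, z up, the work surface at z = 0. Lengths are in m, angles in degrees, forces in N, time in s.
With the tool pointing down it reaches from about 0.4 to 0.85 m from the base axis. Payload 4.4 kg.
Tool frame: the origin (TCP) lies midway between the tips of the shut fingers; the grasp point (between the pads) lies 19 mm behind it (tcp_to_grasp is the distance from the TCP to the grasp point, in m); y points along the fingers, x is the direction in which the jaws open and shut, and the axes are right-handed (so a half turn about y gives the same grasp; the last joint's range is limited). The gripper opens to 94 mm and grips with 3 to 60 N. Pads are 16 mm wide; open, the fingers measure 119 mm over their backs; the gripper's body (75 mm by 177 mm) begins 78 mm behind the grasp point.
Start: joints at [65.443, 36.005, 2.206, 86.941, -1.547, 57.084, -1.146], TCP at [0.231, -0.608, 0.205] pointing down, gripper open.
Joint ranges: [-175.42, 175.42], [-21.48, 121.26], [-71.46, 75.88], [10.55, 141.38], [-63.04, 243.04], [13.31, 113.54], [-168.57, 168.57]. Speed limits (degrees/s): [147.25, 147.25, 180, 180, 180, 180, 180].

INTERFACE

Orientations are given as a 3x3 rotation matrix whose columns are the frame's x, y, z axes.
In Python, from plant import * gives the robot as it stands. The module is installed in compiled form; this text tells all that it offers.
- The arm moves only by the tool move_arm, never from a script. Its argument "series" is a list of rows, each an object of numbers: "jaw": the finger opening in mm, from 0 to 94; "tx", "ty", "tz": the shift along the tool's x, y, z in mm; "twist": the turn about the tool's y in rad. In form: [{"jaw": .., "tx": .., "ty": .., "tz": .., "twist": ..}, ...]. A call has 1 to 12 rows; each row is the pose to reach, as a shift and turn from the pose measured when the call began, along the tool's axes at that moment; what a row does not reach only later rows make up. A row lasts 1/12 s, in which the tool goes at most 41.7 mm and 7.16 degrees, less where a joint would pass 70% of its speed; a pose out of reach is approached as far as the arm can. A call with a gripper value outside its range is refused whole. The fingers move at their own pace and stop on an object; "squeeze" is the grip in N (left out, the last holds). Time passes only in rows, so rows that repeat a pose let the fingers close. It gives the time, the measured TCP pose, the force and the opening at its end, in the units of the state.
- observe(): the state, without advancing time (a new reading comes with each control period).
- snapshot(name): name is "scene" or "top" or "wrist"; returns a dict with "pixels" (400x640x3 uint8, red, green, blue), "depth" (400x640 float32, m along the optical axis (not along the pixel's ray), 0 where there is no reading), "mtx" (3x3 intrinsics, pixels), "D" ([k1, k2, p1, p2, k3] as OpenCV has them; the pictures are not rectified), "T" (4x4, takes a point from camera to world coordinates). Camera axes: x right, y up, looking along -z (the intrinsics and any distortion apply to the point x, -y, -z); pixel columns grow to the right and rows downward; lengths in m; the calibration is good to about 2 mm. A picture is of the moment at which its call begins.
- sign_off(): hands the job in, once; it reports no verdict.
The state is a dict: "clock": time; "joint_positions": joint angles; "joint_vel": joint speeds; "effort": joint torques, N m; "position": TCP position; "eef_rot": TCP orientation; "wrist_force": force on the tool from outside, world axes, zero at the start; "wrist_torque": the same for the moment, N m; "width": opening from 0.0 (shut) to 1.0 (fully open).
Only numpy, scipy, OpenCV 4.12 (cv2) and the standard library are available. Lean on these libraries where they do the work, as an engineer would, in place of code of your own. Each camera call takes 0.05 s, during which the arm holds its last target.

## Working session

There is one attempt and no reset: what is moved stays moved. The work goes in short steps, Python scripts to look and compute and a tool call to move; the robot and the scene stay as the last step left them, time stands still between calls to the robot, and variables do not carry over. Pictures are saved under pics/ and viewed, and the job is handed in when it is done.

Besides the shell and the picture viewer there is one more tool, called by a JSON object that holds its "method" and its "body". move_arm: Moves the arm, as the interface text tells. Its arguments: {"type":"object","properties":{"series":{"type":"array","items":{"type":"object","properties":{"jaw":{"type":"number"},"tx":{"type":"number"},"ty":{"type":"number"},"tz":{"type":"number"},"twist":{"type":"number"}}}},"squeeze":{"type":"number"}},"required":["series"]}

```bash
mkdir -p pics
python3 - <<'E'
from plant import *
import cv2,numpy as np
s=observe();print({k:np.round(v,3).tolist() for k,v in s.items()})
for n in ["scene","top","wrist"]:
    p=snapshot(n);cv2.imwrite(f"pics/{n}0.png",p["pixels"][:,:,::-1]);np.savez(f"{n}0.npz",**p)
    print(n,np.round(p["mtx"],1).tolist(),p["D"],np.round(p["T"],3).tolist())
E
```

```text
{'clock': 0.0, 'joint_positions': [65.441, 36.058, 2.202, 86.993, -1.546, 57.084, -1.145], 'joint_vel': [-0.019, -0.074, 0.08, -0.031, 0.052, 0.017, -0.018], 'effort': [0.001, -54.973, 1.143, -18.663, -0.052, 0.024, 0.0], 'position': [0.231, -0.607, 0.205], 'eef_rot': [[0.355, -0.001, 0.935], [-0.935, 0.002, 0.355], [-0.002, -1.0, -0.0]], 'wrist_force': [-0.446, -0.289, 0.083], 'wrist_torque': [0.007, -0.01, -0.02], 'width': 0.998}
scene [[447.8, 0.0, 319.9], [0.0, 447.8, 196.4], [0.0, 0.0, 1.0]] [0.00752629 0.         0.         0.         0.        ] [[-0.055, -0.869, 0.492, 1.124], [0.998, -0.051, 0.023, 0.032], [0.005, 0.493, 0.87, 1.06], [0.0, 0.0, 0.0, 1.0]]
top [[461.3, 0.0, 318.9], [0.0, 461.3, 204.5], [0.0, 0.0, 1.0]] [-0.07943226  0.          0.          0.          0.        ] [[-0.025, 0.998, -0.057, 0.483], [-1.0, -0.025, -0.003, -0.002], [-0.004, 0.057, 0.998, 1.216], [0.0, 0.0, 0.0, 1.0]]
wrist [[328.1, 0.0, 318.9], [0.0, 328.1, 199.3], [0.0, 0.0, 1.0]] [-0.05504796  0.          0.          0.          0.        ] [[0.355, 0.898, 0.26, 0.308], [-0.935, 0.341, 0.098, -0.578], [-0.001, -0.278, 0.961, 0.384], [0.0, 0.0, 0.0, 1.0]]
```

View pics/top0.png

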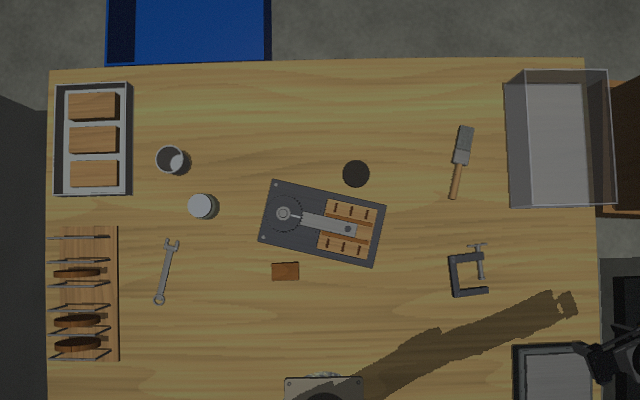

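View pics/scene0.png

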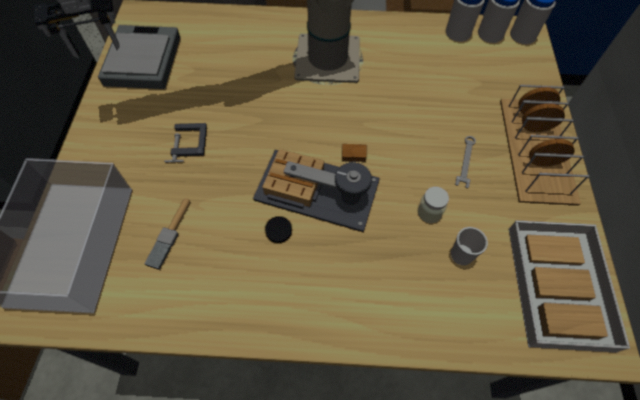

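```bash
cat > h.py <<'E'
import numpy as np,cv2
def ray(p,uv,z):
    n=cv2.undistortPoints(np.array([[uv]],float),p["mtx"],p["D"])[0,0]
    T=p["T"]; d=T[:3,:3]@np.array([n[0],-n[1],-1.]); o=T[:3,3]
    return o+d*(z-o[2])/d[2]
def proj(p,P):
    T=np.linalg.inv(p["T"]);c=T[:3,:3]@np.array(P)+T[:3,3]
    return cv2.projectPoints(np.array([[c[0],-c[1],-c[2]]]),np.zeros(3),np.zeros(3),p["mtx"],p["D"])[0].ravel()
E
python3 - <<'E'
import numpy as np,cv2
for n,(x0,y0) in dict(top=(240,165),scene=(240,135)).items():
    im=np.load(n+"0.npz")["pixels"][y0:y0+110,x0:x0+155,::-1]
    cv2.imwrite(f"pics/{n}0c.png",cv2.resize(im,None,fx=5,fy=5,interpolation=cv2.INTER_CUBIC))
E
```

```text
(no output)
```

View pics/top0c.png

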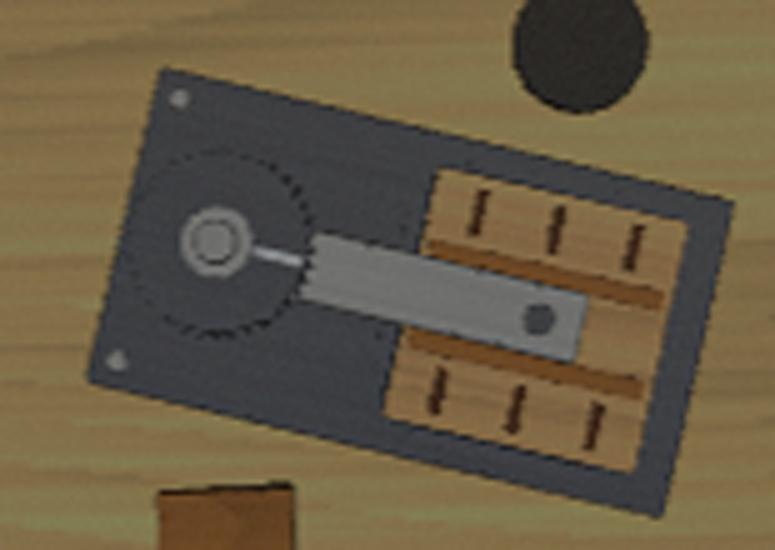

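View pics/scene0c.png

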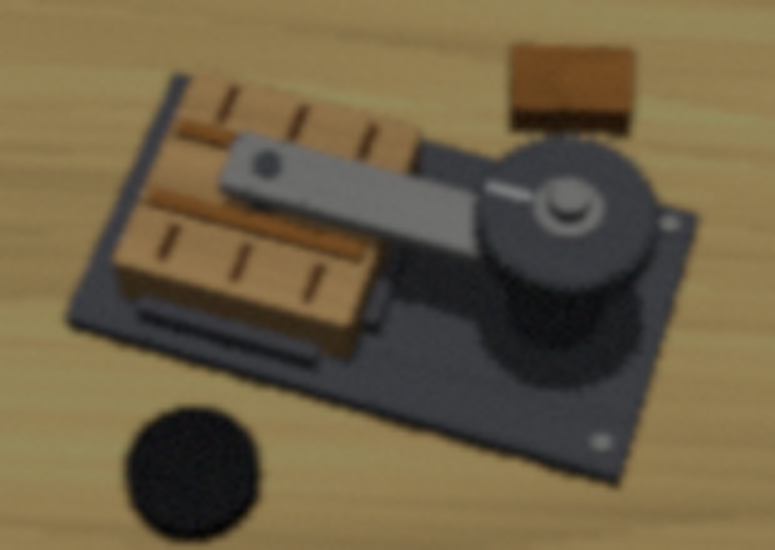

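The crops show the top-view stud at about (282.6,213.2) and plate corners near (272,179), (387,205), (372,268) and (258,241). In the scene view the stud is at about (354,174.4), the disc lies up-right of the clamp in the top view, and the block is below it.

Run:
```python
from h import *
t=dict(np.load("top0.npz"));s=dict(np.load("scene0.npz"))
f=lambda x,y,o:((x+.5)/5-.5+o[0],(y+.5)/5-.5+o[1])
A=(240,165);B=(240,135)
print("stud top",ray(t,f(213,241,A),.131),"scene",ray(s,f(569,197,B),.131))
c=np.array([ray(t,f(*q,A),.016)[:2] for q in [(162,68),(735,202),(662,517),(90,381)]])
print(c)
# fixture frame corners: (85,60)?(x+ ,y+), (85,-250),(-85,-250),(-85,60)
m=np.array([[85,60],[85,-250],[-85,-250],[-85,60]])/1e3
def fit(c):
    H=(m-m.mean(0)).T@(c-c.mean(0));U,S,V=np.linalg.svd(H);R=(U@V).T
    return R,c.mean(0)-R@m.mean(0),
R,tt=fit(c);print("top",np.degrees(np.arctan2(R[1,0],R[0,0])),tt,np.linalg.norm(c-(m@R.T+tt),axis=1))
c2=np.array([ray(s,f(*q,B),.016)[:2] for q in [(617,484),(70,320),(178,75),(697,216)]])
R,tt=fit(c2);print("scene",np.degrees(np.arctan2(R[1,0],R[0,0])),tt,np.linalg.norm(c2-(m@R.T+tt),axis=1))
d=t["depth"];print(d[213,283],d[205:222:4,276:292:3])
```

```text
stud top [0.52817785 0.08748231 0.131     ] scene [0.53039949 0.08608941 0.131     ]
[[ 0.62421606  0.12195761]
 [ 0.5465374  -0.17568264]
 [ 0.38404065 -0.13265519]
 [ 0.46161596  0.16257222]]
top -14.617641071561101 [0.52807741 0.08597299] [0.00139808 0.00184049 0.00224568 0.00298056]
scene -14.829723374753511 [0.53260065 0.08710711] [0.00275665 0.0045645  0.00233608 0.0037064 ]
1.089068 [[1.1018901 1.1022716 1.1009068 1.1042477 1.0990896 1.1020175]
 [1.1014531 1.0993102 1.0813236 1.0972795 1.0976526 1.097934 ]
 [1.100308  1.0862284 1.0892178 1.0914447 1.0957828 1.1048096]
 [1.0996068 1.0995361 1.0900623 1.0965369 1.0971289 1.1011312]
 [1.0971875 1.0963706 1.0986164 1.1030338 1.102039  1.0996403]]
```

{"method": "move_arm", "body": {"series": [{"jaw": 0, "tx": -10, "ty": 0, "tz": 16}, {"jaw": 0, "tx": -30, "ty": 0, "tz": 48}, {"jaw": 0, "tx": -52, "ty": 0, "tz": 82}, {"jaw": 0, "tx": -74, "ty": 0, "tz": 117}, {"jaw": 0, "tx": -96, "ty": 0, "tz": 152}, {"jaw": 0, "tx": -118, "ty": 0, "tz": 187}, {"jaw": 0, "tx": -140, "ty": 0, "tz": 222}, {"jaw": 0, "tx": -162, "ty": 0, "tz": 257}, {"jaw": 0, "tx": -184, "ty": 0, "tz": 291}, {"jaw": 0, "tx": -206, "ty": 0, "tz": 326}, {"jaw": 0, "tx": -228, "ty": 0, "tz": 361}, {"jaw": 0, "tx": -239, "ty": 0, "tz": 379}]}}

```text
$.series[0]: bad value
```

```bash
cat >> h.py <<'E'
N=np.array([.529,.0868])
def st():
    from plant import observe
    s=observe();p=np.array(s["position"]);R=np.array(s["eef_rot"])
    print("t",round(s["clock"],2),"p",np.round(p*1e3,1),"rel",np.round((p[:2]-N)*1e3,1),"F",np.round(s["wrist_force"],1),"q",np.round(s["joint_positions"],0),"w",s["width"])
    print(np.round(R,3).tolist());return p,R
def tool(R,d): return np.round(R.T@np.array(d)*1e3,1)
E
python3 - <<'E'
from h import *
p,R=st();print(tool(R,[.449-p[0],.087-p[1],.205-p[2]]))
E
```

```text
t 0.15 p [ 230.5 -607.2  204.8] rel [-298.5 -694. ] F [-0.4  0.7 -0.8] q [65. 36.  2. 87. -2. 57. -1.] w 1.0029226074698374
[[0.355, -0.001, 0.935], [-0.935, 0.001, 0.355], [-0.001, -1.0, -0.0]]
[-571.5    0.6  450.6]
```

{"method": "move_arm", "body": {"series": [{"jaw": 0, "tx": -10, "ty": 0, "tz": 16, "twist": 0}, {"jaw": 0, "tx": -30, "ty": 0, "tz": 48, "twist": 0}, {"jaw": 0, "tx": -52, "ty": 0, "tz": 82, "twist": 0}, {"jaw": 0, "tx": -74, "ty": 0, "tz": 117, "twist": 0}, {"jaw": 0, "tx": -96, "ty": 0, "tz": 152, "twist": 0}, {"jaw": 0, "tx": -118, "ty": 0, "tz": 187, "twist": 0}, {"jaw": 0, "tx": -140, "ty": 0, "tz": 222, "twist": 0}, {"jaw": 0, "tx": -162, "ty": 0, "tz": 257, "twist": 0}, {"jaw": 0, "tx": -184, "ty": 0, "tz": 291, "twist": 0}, {"jaw": 0, "tx": -206, "ty": 0, "tz": 326, "twist": 0}, {"jaw": 0, "tx": -228, "ty": 0, "tz": 361, "twist": 0}, {"jaw": 0, "tx": -239, "ty": 0, "tz": 379, "twist": 0}]}}

```text
clock: 1.15
position: [0.5033, -0.2434, 0.205]
eef_rot: [[0.361, 0.001, 0.933], [-0.933, 0.004, 0.361], [-0.004, -1.0, 0.002]]
wrist_force: [-0.4, 0.5, -0.4]
width: 0.188
```

Run:
```python
from h import *
p,R=st();print(tool(R,[.449-p[0],.087-p[1],.205-p[2]]))
```

```text
t 1.15 p [ 503.3 -243.4  205. ] rel [ -25.7 -330.2] F [-0.4  0.5 -0.4] q [ 22.  29.   1. 102.  -1.  50. -45.] w 0.1875450150174908
[[0.361, 0.001, 0.933], [-0.933, 0.004, 0.361], [-0.004, -1.0, 0.002]]
[-327.8    1.3   68.6]
```

{"method": "move_arm", "body": {"series": [{"jaw": 0, "tx": -28, "ty": 0, "tz": 6, "twist": 0}, {"jaw": 0, "tx": -65, "ty": 0, "tz": 14, "twist": 0}, {"jaw": 0, "tx": -102, "ty": 0, "tz": 22, "twist": 0}, {"jaw": 0, "tx": -139, "ty": 0, "tz": 29, "twist": 0}, {"jaw": 0, "tx": -176, "ty": 0, "tz": 37, "twist": 0}, {"jaw": 0, "tx": -213, "ty": 0, "tz": 45, "twist": 0}, {"jaw": 0, "tx": -250, "ty": 0, "tz": 53, "twist": 0}, {"jaw": 0, "tx": -287, "ty": 20, "tz": 60, "twist": 0}, {"jaw": 0, "tx": -315, "ty": 50, "tz": 66, "twist": 0}, {"jaw": 0, "tx": -328, "ty": 80, "tz": 69, "twist": 0}, {"jaw": 0, "tx": -328, "ty": 104, "tz": 69, "twist": 0}, {"jaw": 0, "tx": -328, "ty": 104, "tz": 69, "twist": 0}]}}

```text
clock: 2.15
position: [0.446, 0.0885, 0.0989]
eef_rot: [[0.364, -0.007, 0.932], [-0.932, 0.003, 0.364], [-0.005, -1.0, -0.005]]
wrist_force: [0.6, -1.6, -1.2]
width: 0.003
```

Run:
```python
from h import *
from plant import *
p,R=st();print(tool(R,[.529-p[0],.0868-p[1],.102-p[2]]))
for n in ["scene","wrist"]:
    w=snapshot(n)["pixels"][:,:,::-1]; cv2.imwrite(f"pics/{n}1.png",w)
```

```text
t 2.15 p [446.   88.5  98.9] rel [-83.    1.7] F [ 0.6 -1.6 -1.2] q [-14.  31.  -1. 123.   1.  27. -84.] w 0.0030609747370153022
[[0.364, -0.007, 0.932], [-0.932, 0.003, 0.364], [-0.005, -1.0, -0.005]]
[31.7 -3.7 76.6]
```

View pics/wrist1.png

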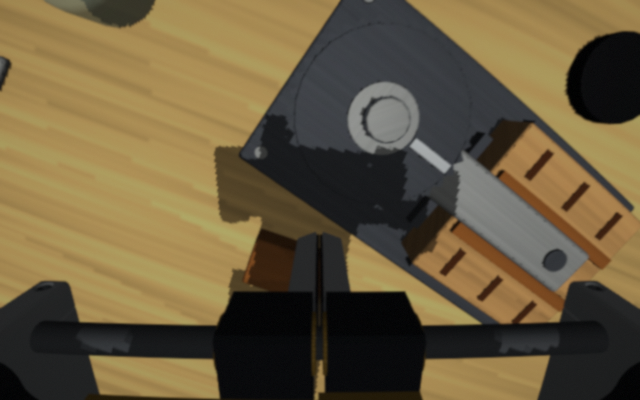

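View pics/scene1.png

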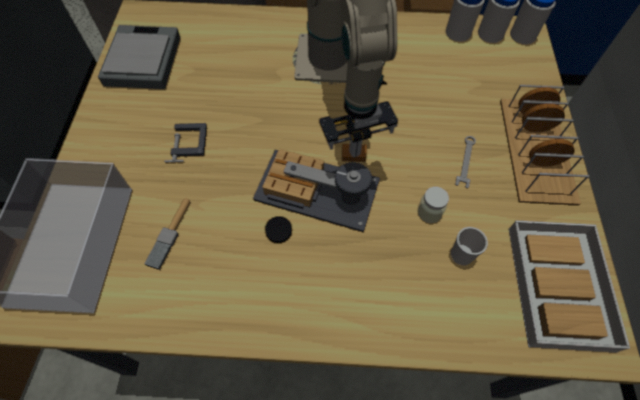

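The wrist view shows the shut fingers at about (320,240), just on the robot side of the nut rim (centre about (385,118)). Now a touch test.

{"method": "move_arm", "body": {"series": [{"jaw": 0, "tx": 10, "ty": -1, "tz": 0, "twist": 0}, {"jaw": 0, "tx": 25, "ty": -3, "tz": 5, "twist": 0}, {"jaw": 0, "tx": 32, "ty": -4, "tz": 12, "twist": 0}, {"jaw": 0, "tx": 32, "ty": -4, "tz": 16, "twist": 0}, {"jaw": 0, "tx": 32, "ty": -4, "tz": 19, "twist": 0}, {"jaw": 0, "tx": 32, "ty": -4, "tz": 22, "twist": 0}, {"jaw": 0, "tx": 32, "ty": -4, "tz": 24, "twist": 0}, {"jaw": 0, "tx": 32, "ty": -4, "tz": 26, "twist": 0}, {"jaw": 0, "tx": 32, "ty": -4, "tz": 26, "twist": 0}]}}

```text
clock: 3.0
position: [0.4784, 0.0643, 0.1055]
eef_rot: [[0.36, -0.013, 0.933], [-0.933, -0.001, 0.36], [-0.004, -1.0, -0.013]]
wrist_force: [-9.9, -6.0, 7.4]
width: 0.006
```

Run:
```python
from h import *
p,R=st();print(tool(R,[.529-p[0],.0868-p[1],.102-p[2]]))
```

```text
t 3.0 p [478.4  64.3 105.5] rel [-50.6 -22.5] F [-9.9 -6.   7.4] q [-10.  32.  -1. 118.   1.  31. -81.] w 0.005941597712732278
[[0.36, -0.013, 0.933], [-0.933, -0.001, 0.36], [-0.004, -1.0, -0.013]]
[-2.8  2.8 55.4]
```

```bash
cat >> h.py <<'E'
AX,BZ=12.5,8.9
ex=np.array([.3573,-.934]);ez=np.array([.934,.3573])   # fixed path axes
def path(s,Rr):
    segs=[('l',(0,-1)),];
    q=Rr*np.pi/2
    L=[2*AX,q,2*BZ,q,2*AX,q,2*BZ,q]
    s=s%sum(L);k=0
    while s>L[k]: s-=L[k];k+=1
    i=k//2; cs=[(AX,-BZ),(AX,BZ),(-AX,BZ),(-AX,-BZ)]
    if k%2==0:
        st_=[(-AX,-BZ-Rr),(AX+Rr,-BZ),(AX,BZ+Rr),(-AX-Rr,BZ)][i];d=[(1,0),(0,1),(-1,0),(0,-1)][i]
        return np.array(st_)+s*np.array(d)
    f=np.radians(-90+90*i)+s/Rr
    return np.array(cs[i])+Rr*np.array([np.cos(f),np.sin(f)])
def rows(s0,step,n,Rr,z0,z1=None):
    p,R=st();z1=z1 or z0
    for i in range(1,n+1):
        c=path(s0+step*i,Rr);w=N+(c[0]*ex+c[1]*ez)/1e3
        d=np.array([*w,z0+(z1-z0)*i/n])-p
        print(i,np.round(tool(R,d)))
E
python3 - <<'E'
from h import *
rows(15,9,12,41.5,.102)
E
```

```text
t 3.0 p [478.4  64.3 105.5] rel [-50.6 -22.5] F [-9.9 -6.   7.4] q [-10.  32.  -1. 118.   1.  31. -81.] w 0.005941597712732278
[[0.36, -0.013, 0.933], [-0.933, -0.001, 0.36], [-0.004, -1.0, -0.013]]
1 [9. 3. 5.]
2 [18.  3.  6.]
3 [26.  3.  8.]
4 [34.  3. 13.]
5 [41.  3. 19.]
6 [46.  3. 26.]
7 [49.  3. 34.]
8 [51.  3. 43.]
9 [51.  3. 52.]
10 [51.  2. 61.]
11 [51.  2. 70.]
12 [49.  2. 79.]
```

{"method": "move_arm", "body": {"series": [{"jaw": 0, "tx": 9, "ty": 3, "tz": 5, "twist": 0}, {"jaw": 0, "tx": 18, "ty": 3, "tz": 6, "twist": 0}, {"jaw": 0, "tx": 26, "ty": 3, "tz": 8, "twist": 0}, {"jaw": 0, "tx": 34, "ty": 3, "tz": 13, "twist": 0}, {"jaw": 0, "tx": 41, "ty": 3, "tz": 19, "twist": 0}, {"jaw": 0, "tx": 46, "ty": 3, "tz": 26, "twist": 0}, {"jaw": 0, "tx": 49, "ty": 3, "tz": 34, "twist": 0}, {"jaw": 0, "tx": 51, "ty": 3, "tz": 43, "twist": 0}, {"jaw": 0, "tx": 51, "ty": 3, "tz": 52, "twist": 0}, {"jaw": 0, "tx": 51, "ty": 2, "tz": 61, "twist": 0}, {"jaw": 0, "tx": 51, "ty": 2, "tz": 70, "twist": 0}, {"jaw": 0, "tx": 49, "ty": 2, "tz": 79, "twist": 0}]}}

```text
clock: 4.0
position: [0.5705, 0.0446, 0.1024]
eef_rot: [[0.358, -0.013, 0.933], [-0.934, -0.004, 0.358], [-0.001, -1.0, -0.013]]
wrist_force: [0.6, -3.6, 0.3]
width: 0.004
```

Run:
```python
from h import *
from plant import *
p,R=st();print("rel tool",-tool(R,[.529-p[0],.0868-p[1],.102-p[2]]))
t=snapshot("wrist");cv2.imwrite("pics/wrist2.png",t["pixels"][:,:,::-1])
```

```text
t 4.0 p [570.5  44.6 102.4] rel [ 41.5 -42.2] F [ 0.6 -3.6  0.3] q [ -6.  38.  -1. 104.   2.  39. -78.] w 0.004351962459230963
[[0.358, -0.013, 0.933], [-0.934, -0.004, 0.358], [-0.001, -1.0, -0.013]]
rel tool [54.2 -0.7 23.6]
```

View pics/wrist2.png

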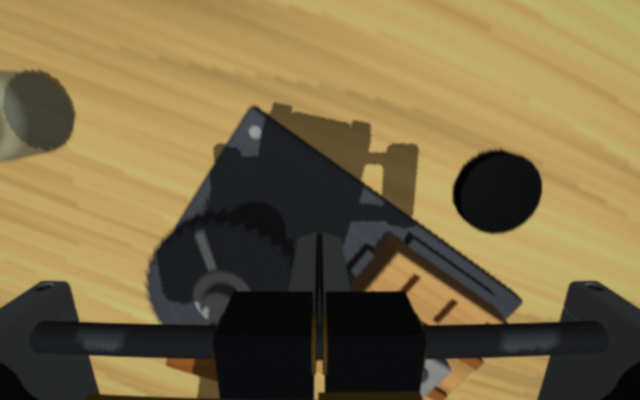

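The wrist view shows the nut hub at about (220,295), with its bright line now pointing up-left to (202,235). The nut has turned roughly 150° CCW, so the rolling works.

Run:
```python
from h import *
rows(123,10.5,12,41.5,.102,.104)
```

```text
t 4.05 p [572.5  47.2 102.5] rel [ 43.5 -39.6] F [ 3.3 -3.1 -0.7] q [ -7.  38.  -2. 104.   1.  39. -78.] w 0.0075507506700787045
[[0.36, -0.01, 0.933], [-0.933, -0.001, 0.36], [-0.002, -1.0, -0.01]]
1 [-6.  0.  6.]
2 [-13.   0.  14.]
3 [-22.  -0.  20.]
4 [-32.  -0.  23.]
5 [-42.  -0.  24.]
6 [-53.  -1.  24.]
7 [-63.  -1.  24.]
8 [-74.  -1.  23.]
9 [-84.  -1.  20.]
10 [-92.  -1.  14.]
11 [-99.  -1.   6.]
12 [-104.   -1.   -3.]
```

{"method": "move_arm", "body": {"series": [{"jaw": 0, "tx": -6, "ty": 0, "tz": 6, "twist": 0}, {"jaw": 0, "tx": -13, "ty": 0, "tz": 14, "twist": 0}, {"jaw": 0, "tx": -22, "ty": 0, "tz": 20, "twist": 0}, {"jaw": 0, "tx": -32, "ty": 0, "tz": 23, "twist": 0}, {"jaw": 0, "tx": -42, "ty": 0, "tz": 24, "twist": 0}, {"jaw": 0, "tx": -53, "ty": -1, "tz": 24, "twist": 0}, {"jaw": 0, "tx": -63, "ty": -1, "tz": 24, "twist": 0}, {"jaw": 0, "tx": -74, "ty": -1, "tz": 23, "twist": 0}, {"jaw": 0, "tx": -84, "ty": -1, "tz": 20, "twist": 0}, {"jaw": 0, "tx": -92, "ty": -1, "tz": 14, "twist": 0}, {"jaw": 0, "tx": -99, "ty": -1, "tz": 6, "twist": 0}, {"jaw": 0, "tx": -104, "ty": -1, "tz": -3, "twist": 0}]}}

```text
clock: 5.05
position: [0.5317, 0.1467, 0.1043]
eef_rot: [[0.362, -0.008, 0.932], [-0.932, 0.002, 0.362], [-0.005, -1.0, -0.007]]
wrist_force: [2.2, 4.1, 2.4]
width: 0.006
```

Run:
```python
from h import *
from plant import *
t=snapshot("wrist");cv2.imwrite("pics/wrist3.png",t["pixels"][:,:,::-1])
rows(249,10.5,12,41.5,.104,.106)
```

```text
t 5.1 p [528.5 146.4 104.1] rel [-0.5 59.6] F [-1.1  2.6  3.1] q [-18.  36.  -1. 108.   0.  37. -87.] w 0.005113720676926695
[[0.363, -0.013, 0.932], [-0.932, 0.001, 0.363], [-0.006, -1.0, -0.011]]
1 [ 2. -0. -8.]
2 [  2.  -0. -19.]
3 [  2.  -0. -29.]
4 [  3.  -0. -40.]
5 [  6.  -0. -49.]
6 [ 12.  -0. -58.]
7 [ 20.  -0. -65.]
8 [ 30.  -1. -69.]
9 [ 40.  -1. -71.]
10 [ 51.  -1. -72.]
11 [ 61.  -1. -72.]
12 [ 72.  -2. -72.]
```

View pics/wrist3.png

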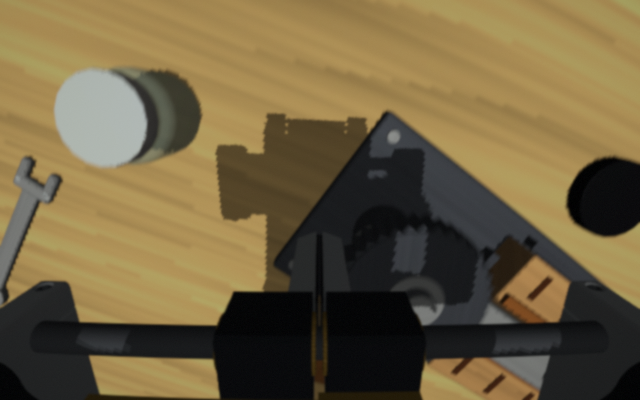

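Run:
```python
from h import *
rows(235,10.2,12,39,.104,.106)
```

```text
t 5.1 p [528.5 146.4 104.1] rel [-0.5 59.6] F [-1.1  2.6  3.1] q [-18.  36.  -1. 108.   0.  37. -87.] w 0.005113720676926695
[[0.363, -0.013, 0.932], [-0.932, 0.001, 0.363], [-0.006, -1.0, -0.011]]
1 [ 5. -0. -6.]
2 [  4.  -0. -16.]
3 [  4.  -0. -26.]
4 [  5.  -0. -36.]
5 [  8.  -0. -46.]
6 [ 13.  -0. -55.]
7 [ 20.  -0. -62.]
8 [ 29.  -1. -66.]
9 [ 39.  -1. -69.]
10 [ 49.  -1. -69.]
11 [ 60.  -1. -69.]
12 [ 70.  -2. -69.]
```

{"method": "move_arm", "body": {"series": [{"jaw": 0, "tx": 5, "ty": 0, "tz": -6, "twist": 0}, {"jaw": 0, "tx": 4, "ty": 0, "tz": -16, "twist": 0}, {"jaw": 0, "tx": 4, "ty": 0, "tz": -26, "twist": 0}, {"jaw": 0, "tx": 5, "ty": 0, "tz": -36, "twist": 0}, {"jaw": 0, "tx": 8, "ty": 0, "tz": -46, "twist": 0}, {"jaw": 0, "tx": 13, "ty": 0, "tz": -55, "twist": 0}, {"jaw": 0, "tx": 20, "ty": 0, "tz": -62, "twist": 0}, {"jaw": 0, "tx": 29, "ty": -1, "tz": -66, "twist": 0}, {"jaw": 0, "tx": 39, "ty": -1, "tz": -69, "twist": 0}, {"jaw": 0, "tx": 49, "ty": -1, "tz": -69, "twist": 0}, {"jaw": 0, "tx": 60, "ty": -1, "tz": -69, "twist": 0}, {"jaw": 0, "tx": 70, "ty": -2, "tz": -69, "twist": 0}]}}

```text
clock: 6.1
position: [0.4811, 0.0545, 0.1049]
eef_rot: [[0.363, -0.029, 0.931], [-0.932, -0.001, 0.363], [-0.009, -1.0, -0.027]]
wrist_force: [-6.2, -1.0, -3.3]
width: 0.007
```

Run:
```python
from h import *
from plant import *
t=snapshot("wrist");cv2.imwrite("pics/wrist4.png",t["pixels"][:,:,::-1]);np.savez("w4.npz",**t)
rows(357-342.7+12,10,12,39,.106,.107)
```

```text
t 6.15 p [482.3  52.1 104.9] rel [-46.7 -34.7] F [-5.2 -3.1 -2.2] q [ -8.  32.  -2. 117.   1.  32. -80.] w 0.0066254340110004
[[0.361, -0.027, 0.932], [-0.933, -0.003, 0.361], [-0.007, -1.0, -0.026]]
1 [ 8. -2. 10.]
2 [17. -2. 14.]
3 [25. -2. 20.]
4 [31. -2. 28.]
5 [35. -3. 37.]
6 [36. -3. 47.]
7 [36. -4. 57.]
8 [36. -4. 67.]
9 [34. -4. 77.]
10 [30. -4. 86.]
11 [24. -5. 94.]
12 [15. -5. 99.]
```

View pics/wrist4.png

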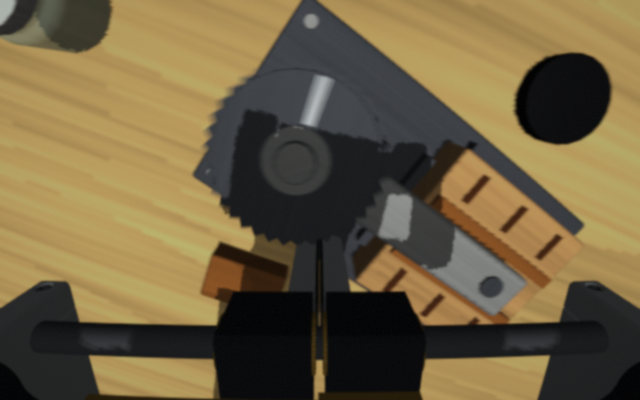

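```bash
cat >> h.py <<'E'
def zmap(t):
    d=t["depth"];v,u=np.mgrid[:400,:640]
    n=cv2.undistortPoints(np.stack([u.ravel(),v.ravel()],1)[:,None].astype(float),t["mtx"],t["D"]).reshape(400,640,2)
    c=np.stack([n[...,0]*d,-n[...,1]*d,-d],-1)
    return c@t["T"][:3,:3].T+t["T"][:3,3]
E
python3 - <<'E'
from h import *
t=dict(np.load("w4.npz"));W=zmap(t)
print("rim top z",np.median(W[85:105,270:300,2]),"strap top",np.median(W[245:265,440:470,2]),"batten/board",np.median(W[195:200,490:500,2]),"plate",np.median(W[40:60,310:330,2]))
print("centre",ray(t,(295,160),.136))
a=ray(t,(308,125),.123);b=ray(t,(323,80),.123);print(a,b,np.degrees(np.arctan2(*(b-a)[1::-1])), "angle from strap dir", np.degrees(np.arctan2(*(b-a)[1::-1]))-(-90-14.7))
t0=dict(np.load("top0.npz"));W=zmap(t0);print("strap0",np.median(W[221:227,318:335,2]))
E
```

```text
rim top z 0.12285718528367846 strap top 0.08689776459969198 batten/board 0.055665687017504226 plate 0.015722267450449384
centre [0.53257661 0.08615821 0.136     ]
[0.54792477 0.08628036 0.123     ] [0.56940706 0.08708637 0.123     ] 2.1487015712730884 angle from strap dir 106.8487015712731
strap0 0.08140565076400108
```

The bright line runs from about (297,160) to (325,80). That gives 467° of turn (1.30 turns), and the rim and strap heights agree (each up about 5 mm). About 255° is left.

{"method": "move_arm", "body": {"series": [{"jaw": 0, "tx": 8, "ty": -2, "tz": 10, "twist": 0}, {"jaw": 0, "tx": 17, "ty": -2, "tz": 14, "twist": 0}, {"jaw": 0, "tx": 25, "ty": -2, "tz": 20, "twist": 0}, {"jaw": 0, "tx": 31, "ty": -2, "tz": 28, "twist": 0}, {"jaw": 0, "tx": 35, "ty": -3, "tz": 37, "twist": 0}, {"jaw": 0, "tx": 36, "ty": -3, "tz": 47, "twist": 0}, {"jaw": 0, "tx": 36, "ty": -4, "tz": 57, "twist": 0}, {"jaw": 0, "tx": 36, "ty": -4, "tz": 67, "twist": 0}, {"jaw": 0, "tx": 34, "ty": -4, "tz": 77, "twist": 0}, {"jaw": 0, "tx": 30, "ty": -4, "tz": 86, "twist": 0}, {"jaw": 0, "tx": 24, "ty": -5, "tz": 94, "twist": 0}, {"jaw": 0, "tx": 15, "ty": -5, "tz": 99, "twist": 0}]}}

```text
clock: 7.15
position: [0.5825, 0.07, 0.1072]
eef_rot: [[0.358, -0.024, 0.934], [-0.934, -0.007, 0.358], [-0.002, -1.0, -0.024]]
wrist_force: [9.0, -4.0, -2.3]
width: 0.006
```

Run:
```python
from h import *
from plant import *
t=snapshot("wrist");cv2.imwrite("pics/wrist5.png",t["pixels"][:,:,::-1]);np.savez("w5.npz",**t)
rows(146,10,12,39,.107,.108)
```

```text
t 7.2 p [583.4  73.8 107.3] rel [ 54.4 -13. ] F [ 8.3 -1.6 -4.2] q [ -9.  38.  -1. 101.   1.  42. -80.] w 0.006028821644409721
[[0.361, -0.021, 0.932], [-0.933, -0.004, 0.361], [-0.004, -1.0, -0.021]]
1 [-10.   0.   1.]
2 [-20.   0.   2.]
3 [-30.   0.   2.]
4 [-40.   0.   2.]
5 [-50.   0.   2.]
6 [-59.   0.  -1.]
7 [-68.   0.  -6.]
8 [-75.   0. -13.]
9 [-80.   0. -22.]
10 [-83.   0. -31.]
11 [-83.   1. -41.]
12 [-83.   1. -51.]
```

View pics/wrist5.png

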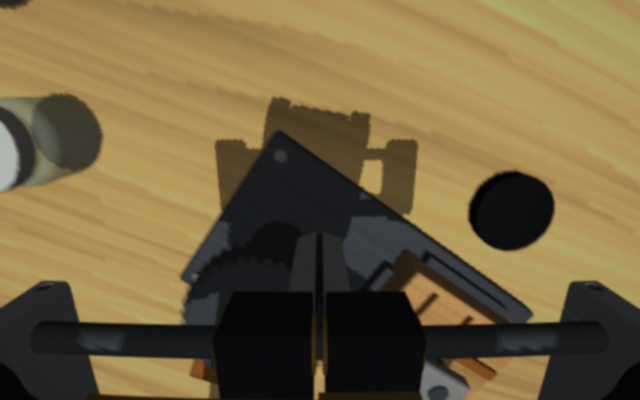

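The line is hidden behind the hand in this view. By my estimate the nut is near 617°, so nine more rows and then a check.

{"method": "move_arm", "body": {"series": [{"jaw": 0, "tx": -10, "ty": 0, "tz": 1, "twist": 0}, {"jaw": 0, "tx": -20, "ty": 0, "tz": 2, "twist": 0}, {"jaw": 0, "tx": -30, "ty": 0, "tz": 2, "twist": 0}, {"jaw": 0, "tx": -40, "ty": 0, "tz": 2, "twist": 0}, {"jaw": 0, "tx": -50, "ty": 0, "tz": 2, "twist": 0}, {"jaw": 0, "tx": -59, "ty": 0, "tz": -1, "twist": 0}, {"jaw": 0, "tx": -68, "ty": 0, "tz": -6, "twist": 0}, {"jaw": 0, "tx": -75, "ty": 0, "tz": -13, "twist": 0}, {"jaw": 0, "tx": -80, "ty": 0, "tz": -22, "twist": 0}]}}

```text
clock: 7.95
position: [0.5353, 0.1446, 0.1088]
eef_rot: [[0.362, -0.017, 0.932], [-0.932, 0.001, 0.363], [-0.007, -1.0, -0.015]]
wrist_force: [2.8, 6.4, 1.0]
width: 0.008
```

Run:
```python
from h import *
from plant import *
t=snapshot("top");cv2.imwrite("pics/top6.png",cv2.resize(t["pixels"][165:275,240:395,::-1],None,fx=5,fy=5,interpolation=2));np.savez("t6.npz",**t)
t=snapshot("scene");cv2.imwrite("pics/scene6.png",cv2.resize(t["pixels"][135:245,240:395,::-1],None,fx=5,fy=5,interpolation=2));np.savez("s6.npz",**t)
st()
```

```text
t 8.05 p [532.1 144.5 108.6] rel [ 3.1 57.7] F [-0.1  6.2  3. ] q [-17.  36.  -1. 107.   1.  38. -87.] w 0.0023848018267610682
[[0.363, -0.022, 0.931], [-0.932, 0.0, 0.363], [-0.008, -1.0, -0.02]]
```

View pics/top6.png

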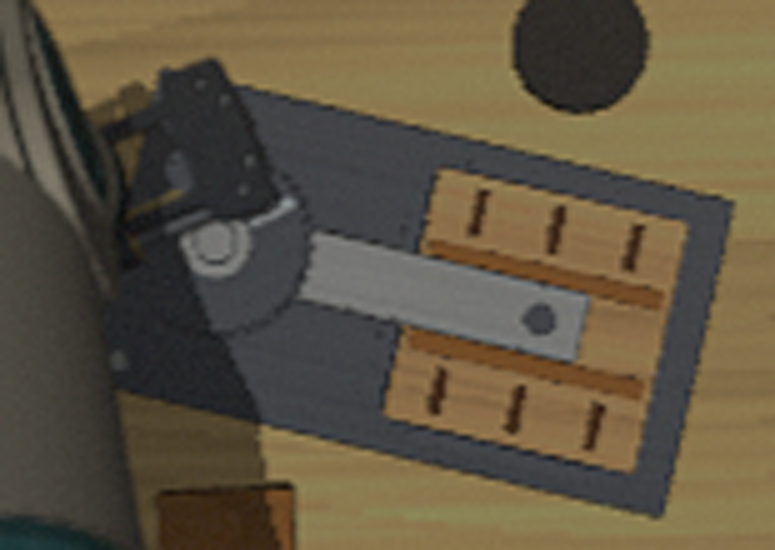

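View pics/scene6.png

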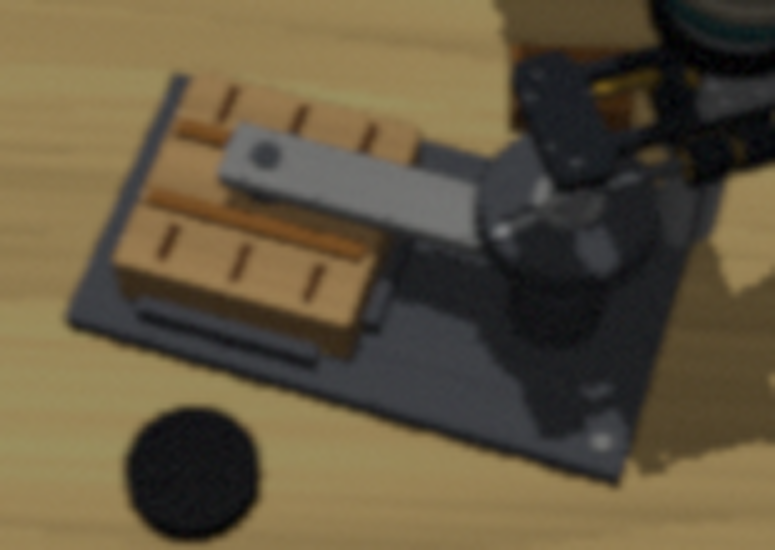

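Run:
```python
from h import *
t=dict(np.load("t6.npz"))
f=lambda x,y,o=(240,165):((x+.5)/5-.5+o[0],(y+.5)/5-.5+o[1])
c=ray(t,f(215,242),.139);a=ray(t,f(252,221),.126);b=ray(t,f(293,202),.126)
print(c,a,b)
for q in(c,a): print(np.degrees(np.arctan2(*(b-q)[1::-1]))+104.7)
W=zmap(t);print("strap",np.median(W[221:227,318:335,2]))
s=dict(np.load("s6.npz"));c=ray(s,f(570,205,(240,135)),.139);b=ray(s,f(500,230,(240,135)),.126);print(np.degrees(np.arctan2(*(b-c)[1::-1]))+104.7)
st()
```

```text
[0.52735705 0.08589313 0.139     ] [0.53740624 0.06922148 0.126     ] [0.54593465 0.0496045  0.126     ]
41.80972482702134
38.196835342513964
strap 0.08909750839384034
28.591556299016943
t 8.05 p [532.1 144.5 108.6] rel [ 3.1 57.7] F [-0.1  6.2  3. ] q [-17.  36.  -1. 107.   1.  38. -87.] w 0.0023848018267610682
[[0.363, -0.022, 0.931], [-0.932, 0.0, 0.363], [-0.008, -1.0, -0.02]]
```

The top view shows the line from (215,242) to (293,202) in the crop, about 760°, so it is roughly 40° past two turns. I'll roll back about 30° and retreat.

{"method": "move_arm", "body": {"series": [{"jaw": 0, "tx": 8, "ty": 0, "tz": 8, "twist": 0}, {"jaw": 0, "tx": 15, "ty": 0, "tz": 15, "twist": 0}, {"jaw": 0, "tx": 15, "ty": 0, "tz": 15, "twist": 0}, {"jaw": 0, "tx": 5, "ty": 0, "tz": 27, "twist": 0}, {"jaw": 0, "tx": -8, "ty": 0, "tz": 43, "twist": 0}, {"jaw": 0, "tx": -8, "ty": -30, "tz": 43, "twist": 0}, {"jaw": 0, "tx": -8, "ty": -65, "tz": 43, "twist": 0}, {"jaw": 0, "tx": -8, "ty": -90, "tz": 43, "twist": 0}, {"jaw": 0, "tx": -8, "ty": -90, "tz": 43, "twist": 0}]}}

```text
clock: 8.8
position: [0.5727, 0.168, 0.2022]
eef_rot: [[0.363, -0.017, 0.932], [-0.932, 0.002, 0.363], [-0.008, -1.0, -0.015]]
wrist_force: [-0.0, -0.0, -0.8]
width: 0.007
```

Run:
```python
from h import *
from plant import *
t=snapshot("top");cv2.imwrite("pics/top7.png",cv2.resize(t["pixels"][165:275,240:395,::-1],None,fx=5,fy=5,interpolation=2));np.savez("t7.npz",**t)
p,R=st()
a=np.radians(-14.7);x=np.array([np.cos(a),np.sin(a)]);y=np.array([-x[1],x[0]])
for n,(fx,fy,z) in dict(over=(-60,-120,.2),down=(-60,-120,.076)).items():
    w=N+(fx*x+fy*y)/1e3;print(n,w,tool(R,np.array([*w,z])-p))
```

```text
t 8.85 p [571.3 167.5 199.8] rel [42.3 80.7] F [ 0.  -0.6 -1.2] q [-18.  32.  -1.  95.   0.  54. -88.] w 0.006736156161812283
[[0.363, -0.02, 0.932], [-0.932, 0.001, 0.363], [-0.008, -1.0, -0.018]]
over [ 0.44051298 -0.01404665] [ 121.7    2.3 -187.8]
down [ 0.44051298 -0.01404665] [ 122.7  126.3 -185.5]
```

View pics/top7.png

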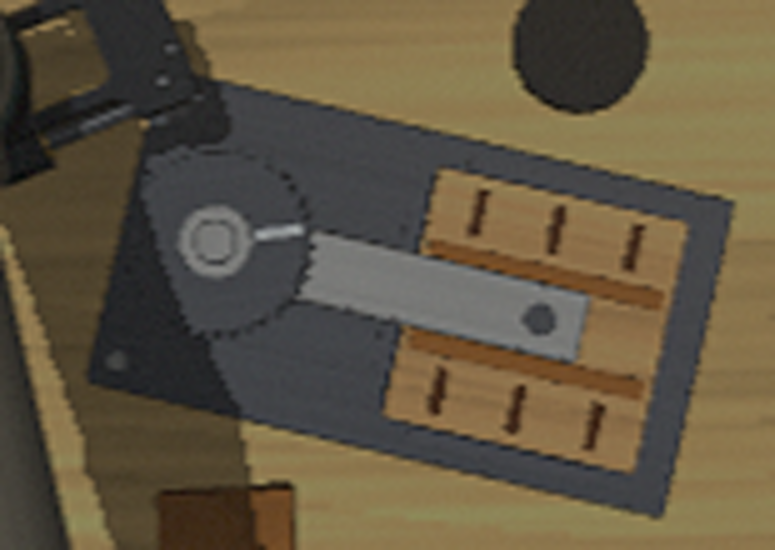

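The line is now at about (255,236) to (303,230) in the crop, roughly 20° past two turns (about 740°). That is fine. Now to the strap's closed side.

{"method": "move_arm", "body": {"series": [{"jaw": 0, "tx": 12, "ty": 0, "tz": -18, "twist": 0}, {"jaw": 0, "tx": 32, "ty": 0, "tz": -50, "twist": 0}, {"jaw": 0, "tx": 52, "ty": 0, "tz": -82, "twist": 0}, {"jaw": 0, "tx": 73, "ty": 0, "tz": -114, "twist": 0}, {"jaw": 0, "tx": 94, "ty": 0, "tz": -146, "twist": 0}, {"jaw": 0, "tx": 114, "ty": 0, "tz": -176, "twist": 0}, {"jaw": 0, "tx": 122, "ty": 10, "tz": -187, "twist": 0}, {"jaw": 0, "tx": 122, "ty": 40, "tz": -187, "twist": 0}, {"jaw": 0, "tx": 122, "ty": 75, "tz": -187, "twist": 0}, {"jaw": 0, "tx": 122, "ty": 105, "tz": -187, "twist": 0}, {"jaw": 0, "tx": 122, "ty": 128, "tz": -187, "twist": 0}, {"jaw": 0, "tx": 122, "ty": 128, "tz": -187, "twist": 0}]}}

```text
clock: 9.85
position: [0.4329, -0.014, 0.0701]
eef_rot: [[0.363, -0.033, 0.931], [-0.932, 0.001, 0.363], [-0.013, -0.999, -0.03]]
wrist_force: [-0.4, 0.1, -0.9]
width: 0.006
```

```bash
cat >> h.py <<'E'
def arc(angs,off,r,z):
    p,R=st()
    for g in angs:
        a=np.radians(-14.7+g);x=np.array([np.cos(a),np.sin(a)]);y=np.array([-x[1],x[0]])
        w=N+(off*x-r*y)/1e3;print(g,np.round(tool(R,np.array([*w,z])-p)))
E
python3 - <<'E'
from h import *
from plant import *
t=snapshot("wrist");cv2.imwrite("pics/wrist8.png",t["pixels"][:,:,::-1])
arc([0,4,8,12,16,20,24,28,32,36,40,44],-26,120,.073)
E
```

```text
t 9.9 p [434.6 -14.   72. ] rel [ -94.4 -100.8] F [ 0.  -0.1  1.4] q [ -1.  33.  -1. 125.   0.  23. -71.] w 0.0039506689328240524
[[0.363, -0.029, 0.931], [-0.932, 0.001, 0.363], [-0.012, -1.0, -0.027]]
0 [22. -2. 33.]
4 [28. -2. 39.]
8 [34. -3. 45.]
12 [39. -3. 52.]
16 [44. -3. 59.]
20 [48. -3. 66.]
24 [52. -4. 74.]
28 [56. -4. 82.]
32 [58. -4. 90.]
36 [60. -4. 98.]
40 [ 62.  -5. 107.]
44 [ 63.  -5. 116.]
```

View pics/wrist8.png

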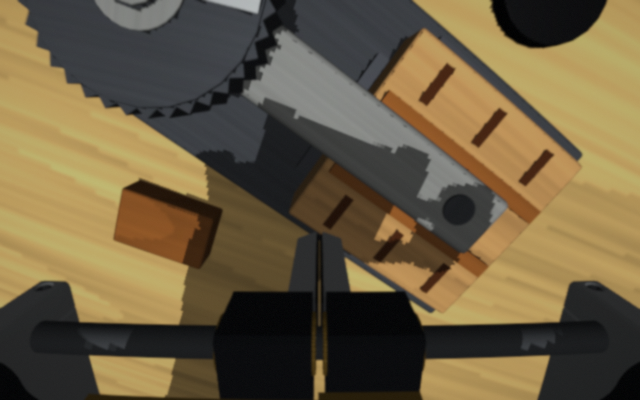

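The wrist view shows the finger at (320,240), above the board's near edge and on the closed side of the strap. Pushing now.

{"method": "move_arm", "body": {"series": [{"jaw": 0, "tx": 10, "ty": -1, "tz": 15, "twist": 0}, {"jaw": 0, "tx": 18, "ty": -2, "tz": 27, "twist": 0}, {"jaw": 0, "tx": 25, "ty": -2, "tz": 36, "twist": 0}, {"jaw": 0, "tx": 31, "ty": -2, "tz": 42, "twist": 0}, {"jaw": 0, "tx": 36, "ty": -3, "tz": 48, "twist": 0}, {"jaw": 0, "tx": 39, "ty": -3, "tz": 52, "twist": 0}, {"jaw": 0, "tx": 44, "ty": -3, "tz": 59, "twist": 0}, {"jaw": 0, "tx": 48, "ty": -3, "tz": 66, "twist": 0}, {"jaw": 0, "tx": 52, "ty": -4, "tz": 74, "twist": 0}, {"jaw": 0, "tx": 56, "ty": -4, "tz": 82, "twist": 0}]}}

```text
clock: 10.73
position: [0.5321, -0.0365, 0.0732]
eef_rot: [[0.363, -0.03, 0.931], [-0.932, 0.001, 0.363], [-0.012, -1.0, -0.027]]
wrist_force: [-2.9, -0.2, -0.2]
width: 0.006
```

Run:
```python
from h import *
from plant import *
t=snapshot("top");cv2.imwrite("pics/top9.png",cv2.resize(t["pixels"][165:275,240:395,::-1],None,fx=5,fy=5,interpolation=2))
arc([32,37,42,47,52,57,62,67,72,77,82,87],-26,120,.073)
```

```text
t 10.78 p [534.8 -36.7  73.3] rel [   5.8 -123.5] F [ 1.2  0.2 -0.7] q [  1.  38.  -1. 110.   1.  33. -69.] w 0.005109821344495505
[[0.363, -0.026, 0.932], [-0.932, 0.001, 0.363], [-0.01, -1.0, -0.024]]
32 [1. 0. 5.]
37 [ 3. -0. 16.]
42 [ 5. -0. 26.]
47 [ 6. -1. 37.]
52 [ 5. -1. 48.]
57 [ 4. -1. 58.]
62 [ 2. -1. 69.]
67 [-1. -2. 79.]
72 [-5. -2. 89.]
77 [-10.  -2.  98.]
82 [-15.  -2. 108.]
87 [-22.  -2. 116.]
```

View pics/top9.png

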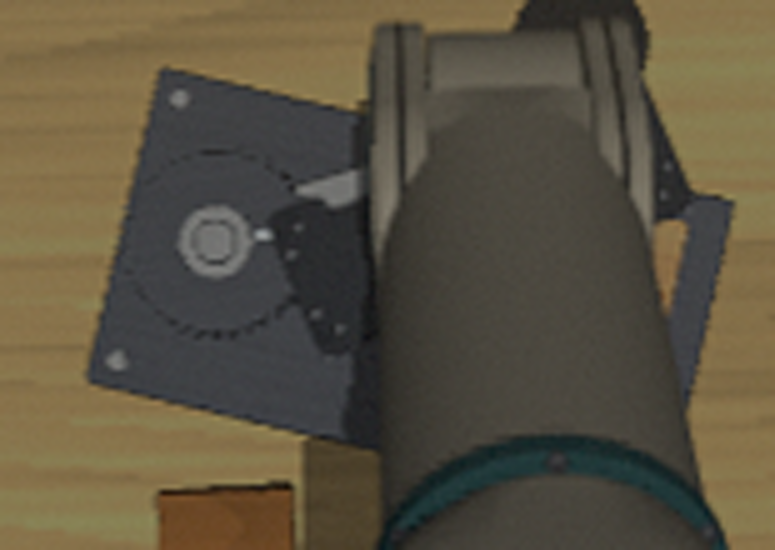

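The strap is swinging, now about 35° round, with the nut line unchanged. Carrying on along the arc.

{"method": "move_arm", "body": {"series": [{"jaw": 0, "tx": 1, "ty": 0, "tz": 5, "twist": 0}, {"jaw": 0, "tx": 3, "ty": 0, "tz": 16, "twist": 0}, {"jaw": 0, "tx": 5, "ty": 0, "tz": 26, "twist": 0}, {"jaw": 0, "tx": 6, "ty": -1, "tz": 37, "twist": 0}, {"jaw": 0, "tx": 5, "ty": -1, "tz": 48, "twist": 0}, {"jaw": 0, "tx": 4, "ty": -1, "tz": 58, "twist": 0}, {"jaw": 0, "tx": 2, "ty": -1, "tz": 69, "twist": 0}, {"jaw": 0, "tx": -1, "ty": -2, "tz": 79, "twist": 0}, {"jaw": 0, "tx": -5, "ty": -2, "tz": 89, "twist": 0}, {"jaw": 0, "tx": -10, "ty": -2, "tz": 98, "twist": 0}, {"jaw": 0, "tx": -15, "ty": -2, "tz": 108, "twist": 0}, {"jaw": 0, "tx": -20, "ty": -2, "tz": 114, "twist": 0}]}}

```text
clock: 11.78
position: [0.6351, 0.0244, 0.0728]
eef_rot: [[0.363, -0.025, 0.931], [-0.932, 0.001, 0.363], [-0.01, -1.0, -0.023]]
wrist_force: [-2.0, -1.4, 0.1]
width: 0.0
```

Run:
```python
from h import *
from plant import *
t=snapshot("scene");cv2.imwrite("pics/scene10.png",t["pixels"][:,:,::-1])
arc([70],-60,120,.073)
```

```text
t 11.83 p [635.9  26.6  72.8] rel [106.9 -60.2] F [ 0.4 -0.2 -0.1] q [ -5.  44.  -0.  94.  -0.  43. -73.] w 0.0025385426456746084
[[0.365, -0.024, 0.931], [-0.931, 0.003, 0.365], [-0.011, -1.0, -0.021]]
70 [ 38.   1. -60.]
```

View pics/scene10.png

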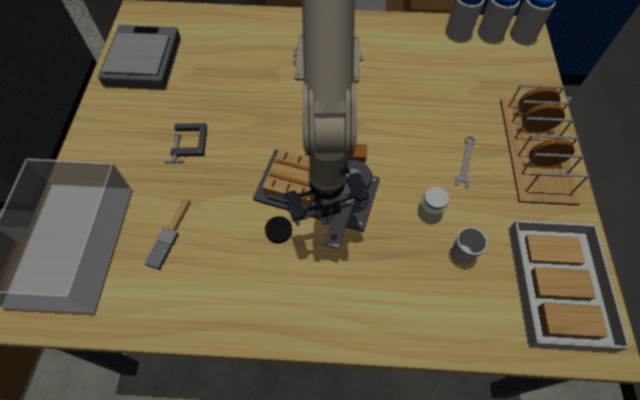

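The strap is now near a quarter turn: its free end is at about (335,240), clear of the board. Retreating.

{"method": "move_arm", "body": {"series": [{"jaw": 0, "tx": 10, "ty": 0, "tz": -12, "twist": 0}, {"jaw": 0, "tx": 18, "ty": -5, "tz": -20, "twist": 0}, {"jaw": 0, "tx": 20, "ty": -40, "tz": -22, "twist": 0}, {"jaw": 0, "tx": 20, "ty": -80, "tz": -22, "twist": 0}, {"jaw": 0, "tx": 20, "ty": -118, "tz": -22, "twist": 0}, {"jaw": 0, "tx": 40, "ty": -140, "tz": -30, "twist": 0}, {"jaw": 0, "tx": 75, "ty": -150, "tz": -45, "twist": 0}, {"jaw": 0, "tx": 110, "ty": -150, "tz": -60, "twist": 0}, {"jaw": 0, "tx": 145, "ty": -150, "tz": -75, "twist": 0}, {"jaw": 0, "tx": 180, "ty": -150, "tz": -90, "twist": 0}, {"jaw": 0, "tx": 215, "ty": -150, "tz": -105, "twist": 0}, {"jaw": 0, "tx": 245, "ty": -150, "tz": -115, "twist": 0}]}}

```text
clock: 12.83
position: [0.6193, -0.2498, 0.2235]
eef_rot: [[0.36, -0.023, 0.933], [-0.933, 0.0, 0.36], [-0.009, -1.0, -0.022]]
wrist_force: [0.0, -0.7, 0.4]
width: 0.006
```

{"method": "move_arm", "body": {"series": [{"jaw": 0, "tx": 35, "ty": 0, "tz": -14, "twist": 0}, {"jaw": 0, "tx": 70, "ty": 0, "tz": -28, "twist": 0}, {"jaw": 0, "tx": 100, "ty": 0, "tz": -40, "twist": 0}, {"jaw": 0, "tx": 130, "ty": 0, "tz": -52, "twist": 0}, {"jaw": 0, "tx": 130, "ty": 0, "tz": -52, "twist": 0}]}}

```text
clock: 13.25
position: [0.6123, -0.4016, 0.2236]
eef_rot: [[0.349, -0.025, 0.937], [-0.937, -0.007, 0.349], [-0.002, -1.0, -0.026]]
wrist_force: [-1.9, -0.9, -0.9]
width: 0.002
```

Run:
```python
from h import *
from plant import *
t=snapshot("top");cv2.imwrite("pics/top11.png",t["pixels"][:,:,::-1]);cv2.imwrite("pics/top11c.png",cv2.resize(t["pixels"][135:275,240:395,::-1],None,fx=4,fy=4,interpolation=2));np.savez("t11.npz",**t)
a=np.load("top0.npz")["pixels"].astype(int);d=np.abs(a-t["pixels"]).max(2)>60
cv2.imwrite("pics/diff.png",(d*255).astype(np.uint8))
st()
```

```text
t 13.3 p [ 613.6 -397.1  223.5] rel [  84.6 -483.9] F [-0.6  0.4  0.4] q [ 30.  43.   1.  69.   0.  69. -39.] w 0.005977219330095464
[[0.352, -0.025, 0.936], [-0.936, -0.004, 0.352], [-0.005, -1.0, -0.024]]
```

View pics/top11c.png

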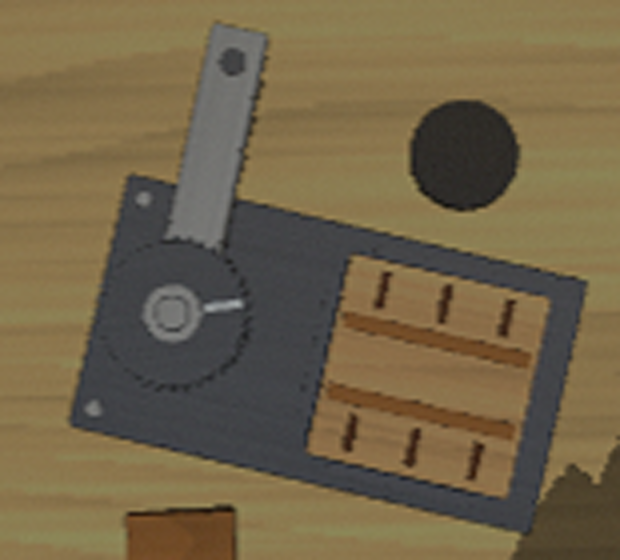

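View pics/top11.png

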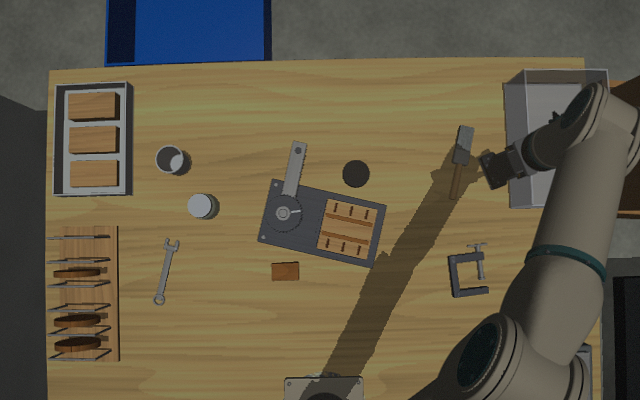

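The strap now stands at about (295,165), square to its old line. The board is still seated and the bystanders look unmoved. One last measurement, then hand in.

Run:
```python
from h import *
from plant import *
t=dict(np.load("t11.npz"));W=zmap(t)
f=lambda x,y:((x+.5)/4-.5+240,(y+.5)/4-.5+135)
b=ray(t,f(243,303),.126);a=ray(t,f(205,310),.126);c=np.array([.5285,.0865,0])
for q in(a,c):print("nut line",np.degrees(np.arctan2(*(b-q)[1::-1]))+104.7)
a=ray(t,f(195,235),.09);b=ray(t,f(232,62),.09);print("strap",np.degrees(np.arctan2(*(b-a)[1::-1]))+104.7)
print("strap z",np.median(W[160:180,290:297,2]),"rim z",np.median(W[220:226,275:290,2]))
g=lambda n:cv2.cvtColor(n["pixels"],cv2.COLOR_RGB2GRAY)
i,j=g(dict(np.load("top0.npz"))),g(t)
for n,(u,v,r) in dict(board=(355,238,18),disc=(356,174,20),block=(285,271,20),jar=(203,206,22),beaker=(172,160,24),gclamp=(468,270,30),wrench=(166,270,38),).items():
    m=cv2.matchTemplate(j[v-r-6:v+r+6,u-r-6:u+r+6],i[v-r:v+r,u-r:u+r],cv2.TM_CCOEFF_NORMED);_,s,_,l=cv2.minMaxLoc(m);print(n,l[0]-6,l[1]-6,round(s,3))
print(sign_off())
```

```text
nut line 23.737766501609926
nut line 20.945900115313478
strap 91.4992747949271
strap z 0.0892736838467939 rim z 0.12494892715299555
board 0 0 0.904
disc 0 0 0.999
block 0 0 0.998
jar 0 0 0.998
beaker 0 0 0.999
gclamp 0 0 0.998
wrench 0 0 0.988
the job is handed in; nothing more can be done
None
```

The nut is loosened by just over two turns, the strap is swung clear of the board, and the job is handed in at about 13 s of robot time. The script reports no verdict.

- **Nut:** I rolled the shut fingertips round the rim counter-clockwise. That went about 40° past two turns, so I rolled back about 20°. The last picture puts it at roughly 742° (2.06 turns).
- **Height check:** The strap rose 7.9 mm in the depth images, which fits two turns. The rim's top read 125 mm where about 126 mm was expected, within the depth noise.
- **Strap:** I pushed it counter-clockwise to about 91° (1.6 rad), wholly clear of the board and short of its stop.
- **Other things:** The board, disc, block, jar, beaker, G-clamp and wrench showed no shift in the top view. The board's match score was lower (0.90) because the strap no longer covers it. The brush was checked only by eye; it looks unmoved.
- **Forces:** No wrist force reading I took was above about 14 N, though I read it only at the end of each move and not during it. The arm ended well away, touching nothing.

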